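Hold a tube rack just above the code reader

TASK

Turn the code reader's selector to the three-dot mark and let go of it; then pick up the handled tube rack, carry it upright over the clutter and hold it about a centimetre above the reader's glass, centred on the window with its long side along the window's long side, without the rack ever touching the reader. Finish there, still gripping the rack motionless in the air, with the selector left at three dots and all the other things on the bench left where they stand.

Things in the scene. Friction and masses are not known exactly. Their poses are not given: they have to be found in the camera images.
- reader: Bench code reader: a grey box fixed to the bench, 250 mm along its x, 170 mm along its y, flat top 50 mm high. Origin: centre of its underside. Its +x end carries the glass window, its -x end (towards the robot) the selector knob.
- window (a point): Centre of the dark glass window, on the reader's flat top (50 mm above the bench); 60 mm along the reader's +x from its centre. The glass is 80 mm along the reader's x and 120 mm along its y, flush with the top, inside a thin steel border (94 x 134 mm). Axes as the reader's.
- selector (a joint): Selector angle (rad), growing clockwise seen from above, stops at 0 and 2.094. Clicks that pull the knob in: 0 (one dot), 0.698 (two), 1.396 (three), 2.094 (four); dots printed on the reader around the knob. Starts at one or two dots (rarely between). Takes up to 0.5 N m. At value q the pointer points 240 degrees minus q counterclockwise from the reader's +x (three dots: 160 degrees).
- selector_grip (a point): On the knob's upright axis, 87 mm above the bench, 55 mm along the reader's -x from its centre. The knob: a 44 mm disc, top 64 mm above the bench, with a bar grip 42 mm long, 14 mm thick, up to 94 mm above the bench; a white line on the bar's top marks its pointing end. The point turns with the knob: its x axis lies along the bar, away from the pointing end.
- rack: Aluminium tube rack with a black carrying handle, loose, about 0.15 to 0.31 kg: base 60 mm along its x and 100 mm along its y (long side), capped tubes up to 50 mm high, fixed in it. Origin: centre of its underside, z up.
- rack_handle (a point): Middle of the rack's handle bar, 90 mm above the rack's underside. The bar is 12 x 12 mm in section, 100 mm long along the rack's y, free above and on both sides down to the tubes; posts at its two ends.
- tall_bottle: Bystander: amber bottle, 60 mm across, 135 mm high; origin under its centre.
- beaker: Bystander: open clear cup, 88 mm across, 120 mm high; origin under its centre.
- small_bottle: Bystander: white bottle, 52 mm across, 110 mm high; origin under its centre.
- jar: Bystander: lidded sample jar, 56 mm across, 60 mm high; origin under its centre.
- spare_rack: Bystander: plastic tube block without a handle, 50 x 90 mm, 52 mm high; origin under its centre.
- tip_box: Bystander: closed tip box, 87 x 122 mm, 67 mm high; origin under its centre.
- microplate: Bystander: microplate, 85 x 127 mm, 14 mm high; origin under its centre.

How it is judged:
By the outcome, as a careful person would: the job done as asked, in the order asked, and still so for the second after the job is handed in, while the arm keeps its last pose, push and grip.
It also fails if it takes over 64 s, if anything falls off the work surface, if the arm or the gripper's body presses on something with over 40 N, if the wrist force passes 120 N, or if a joint passes its speed limit or range.

ROBOT

A 6-joint arm with a two-finger parallel gripper is mounted at the origin on the work surface. World frame = base frame: x ahead of the robot, y to its left, z up, the work surface at z = 0. Lengths are in m, angles in rad, forces in N, time in s.
With the tool pointing down it reaches from about 0.35 to 0.85 m from the base axis. Payload 8.1 kg.
Tool frame: the origin (TCP) lies at the centre of the arm's flange, where the gripper is bolted on; the fingertips stand 186 mm ahead of it and the grasp point (between the pads) lies 167 mm ahead of it; z points along the fingers, y is the direction in which the jaws open and shut (so a half turn about z gives the same grasp; the last joint's range is limited). The gripper opens to 93 mm and grips with 3 to 60 N. Pads are 15 mm wide; open, the fingers measure 128 mm over their backs; the gripper's body (75 mm by 188 mm) begins 65 mm behind the grasp point.
Start: joints at [1.222, 0.13, 1.488, -0, 1.523, -0.085], TCP at [0.156, 0.579, 0.405] pointing down, gripper open.
Joint ranges: [-2.96, 2.96], [-0.89, 2.26], [0.02, 2.5], [-1.34, 4.48], [0, 2.73], [-2.66, 2.66]. Speed limits (rad/s): [2.39, 2.39, 2.79, 3.14, 3.14, 3.14].

INTERFACE

Orientations are given as a unit quaternion [w, x, y, z].
In Python, from plant import arm gives the robot as it stands.
- The arm moves only by the tool drive_tool, never from a script. Its argument "plan" is one flat list of numbers, 7 for each row, row after row: the shift along the tool's x, y, z in m, then the turn, a rotation vector about the tool's x, y, z in degrees, then the closure, from 0 (fully open) to 1 (shut). In form: [x, y, z, rx, ry, rz, grip, x, y, z, rx, ry, rz, grip, ...]. A call has 1 to 20 rows; each row shifts and turns the commanded pose from where the row before left it, along the tool's axes as they then stand; what a row does not reach is not made up. A row lasts 1/8 s, in which the tool goes at most 62.5 mm and 10.7 degrees, less where a joint would pass 70% of its speed; a pose out of reach is approached as far as the arm can. A call is refused whole if a number of a shift passes 0.0625 or a number of a turn 10.7, either way. A call with a gripper value outside its range is refused whole. The fingers move at their own pace and stop on an object; the grip force is fixed at half the most. Time passes only in rows, so rows that do not move let the fingers close. It gives the time, the measured TCP pose, the force and the opening at its end, in the units of the state.
- arm.observe(): the state, without advancing time (a new reading comes with each control period).
- arm.camera(name): name is "side" or "top"; returns a dict with "img" (384x512x3 uint8, red, green, blue), "z_map" (384x512 float32, m along the optical axis (not along the pixel's ray), 0 where there is no reading), "mtx" (3x3 intrinsics, pixels), "k1" (the pictures are not rectified: a ray, as slopes to the right and down, at radius r is drawn at 1 + k1 r^2 times it, then the intrinsics apply), "R" (3x3) and "t" (3): a world point X has camera coordinates R X + t. Camera axes: x right, y down, z forward; pixel columns grow to the right and rows downward; lengths in m; the calibration is good to about 2 mm. A picture is of the moment at which its call begins.
- arm.job_done(): hands the job in, once; it reports no verdict.
The state is a dict: "time": time; "joint_positions": joint angles; "joint_velocities": joint speeds; "joint_efforts": joint torques, N m; "eef_pos": TCP position; "tcp_rot": TCP orientation; "force": force on the tool from outside, world axes, zero at the start; "torque": the same for the moment, N m; "finger_gap": finger opening in m.
Only numpy, scipy, OpenCV 4.12 (cv2) and the standard library are available. Lean on these libraries where they do the work, as an engineer would, in place of code of your own. Each camera call takes 0.05 s, during which the arm holds its last target. There are 200 camera calls.

## Working session

There is one attempt and no reset: what is moved stays moved. The work goes in short steps, Python scripts to look and compute and a tool call to move; the robot and the scene stay as the last step left them, time stands still between calls to the robot, and variables do not carry over. Pictures are saved under pics/ and viewed, on a budget of 10 in all, crops included, one or two more only if the job needs it, and the job is handed in when it is done.

Besides the shell and the picture viewer there is one more tool, called after ">>>" by a JSON object that holds its "op" and its "data", one argument or row to a line. drive_tool: Moves the arm, as the interface text tells. Its arguments: {"type":"object","properties":{"plan":{"type":"array"}},"required":["plan"]}

```bash
mkdir -p pics; ls
cat > h.py <<'E'
import numpy as np, cv2
from plant import arm
def snap(n):
    c=arm.camera(n); return c
def save(c,f): cv2.imwrite('pics/'+f,c['img'][:,:,::-1])
def ray(c,u,v):
    K=c['mtx']; k=c['k1']
    d=np.array([(u-K[0,2])/K[0,0],(v-K[1,2])/K[1,1]]); s=d.copy()
    for _ in range(20): s=d/(1+k*(s@s))
    o=-c['R'].T@c['t']; return o,c['R'].T@np.array([s[0],s[1],1.])
def onz(c,u,v,z):
    o,r=ray(c,u,v); return o+r*(z-o[2])/r[2]
def cloud(c):
    K=c['mtx'];k=c['k1'];Z=c['z_map'];h,w=Z.shape
    u,v=np.meshgrid(np.arange(w),np.arange(h))
    dx=(u-K[0,2])/K[0,0];dy=(v-K[1,2])/K[1,1];x,y=dx,dy
    for _ in range(20):
        f=1+k*(x*x+y*y);x,y=dx/f,dy/f
    P=np.stack([x*Z,y*Z,Z],-1)-c['t']
    P=P@c['R'];P[Z==0]=np.nan;return P
E
python3 - <<'E'
from h import *
for n in('top','side'):
    c=snap(n);save(c,n+'0.png');np.savez(n+'0.npz',**c)
    print(n,c['mtx'].tolist(),c['k1'],-c['R'].T@c['t'])
print(arm.observe())
E
```

```text
pics
top [[430.1993567430107, 0.0, 257.8900237848119], [0.0, 430.1993567430107, 194.98209519614608], [0.0, 0.0, 1.0]] -0.14829258378488283 [0.33222384 0.01223469 1.19068534]
side [[399.6594513311963, 0.0, 253.05809049404942], [0.0, 399.6594513311963, 190.7517768262209], [0.0, 0.0, 1.0]] -0.044658886114385246 [-0.09367963 -0.55472208  0.97938233]
{'time': 0.1, 'joint_positions': array([ 1.22155492e+00,  1.31092343e-01,  1.48914151e+00,  1.92949950e-05,
        1.52299933e+00, -8.54025112e-02]), 'joint_velocities': array([ 0.0006469 , -0.00228071, -0.00286747, -0.00060977, -0.00216888,
       -0.00027732]), 'joint_efforts': array([ 2.43333770e-04, -5.61348438e+01, -4.93091440e+01,  7.69227301e-02,
        2.93195236e-02, -9.55095834e-05]), 'eef_pos': array([0.1563818 , 0.57905828, 0.40380395]), 'tcp_rot': array([-1.86271383e-04,  1.31537574e-01,  9.91310846e-01, -7.98894327e-04]), 'force': array([0.20489479, 0.17879994, 0.22482781]), 'torque': array([-0.04637729,  0.0040713 ,  0.02301999]), 'finger_gap': 0.09329429739865687}
```

View pics/top0.png

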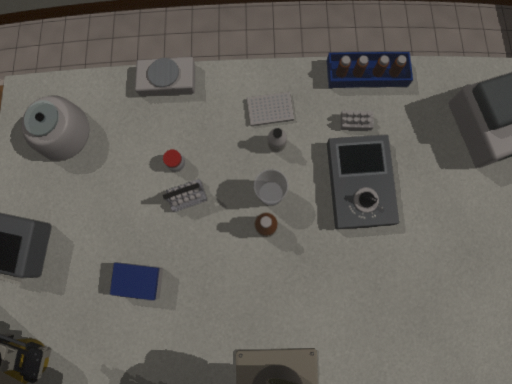

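View pics/side0.png

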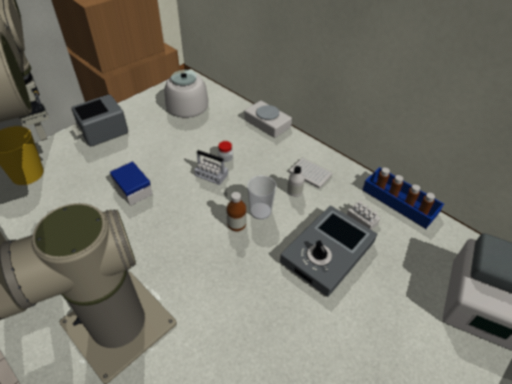

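Top view: reader about (363,182), window (361,158), knob (367,200). Handled rack (185,193), with the handle near (182,190) and the red-lidded jar (173,160) close by. The bottle (266,224), beaker (270,188) and white bottle (278,139) stand between the rack and the reader.

Run:
```python
from h import *
c=dict(np.load('top0.npz')); P=cloud(c); img=c['img'].astype(int)
def reg(u0,u1,v0,v1):
    m=np.zeros(P.shape[:2],bool);m[v0:v1,u0:u1]=1;return m
def rect(m,z,name):
    m=cv2.morphologyEx(m.astype(np.uint8),cv2.MORPH_OPEN,np.ones((3,3)))
    cs,_=cv2.findContours(m,cv2.RETR_EXTERNAL,cv2.CHAIN_APPROX_NONE)
    k=max(cs,key=cv2.contourArea)[:,0]
    w=np.array([onz(c,u,v,z)[:2] for u,v in k])
    r=cv2.minAreaRect((w*1000).astype(np.float32));print(name,r);return r
Z=P[:,:,2]
rect(reg(310,420,125,240)&(Z>.04)&(Z<.1),.05,'reader')
g=img.sum(2)
rect(reg(335,390,140,178)&(g<100),.05,'window')
# knob
m=reg(345,390,185,222)&(Z>.078)
print('knob',np.nanmean(P[m],0),m.sum())
mm=reg(350,385,185,215)&(g<110); w=np.array([onz(c,u,v,.09)[:2]*1000 for v,u in np.argwhere(mm)]); print('dark',w.mean(0),len(w),cv2.minAreaRect(w.astype(np.float32)))
# rack
m=reg(155,215,172,215)&(g<110)&(Z>.06)
w=np.array([onz(c,u,v,.096)[:2]*1000 for v,u in np.argwhere(m)]); print('handle',w.mean(0),len(w),cv2.minAreaRect(w.astype(np.float32)),np.nanpercentile(Z[m],[5,50,95]))
for n,(u,v,z) in dict(jar=(173,158,.06),tall=(266,222,.135),beak=(271,186,.12),small=(278,132,.11)).items(): print(n,onz(c,u,v,z), Z[v,u])
a=cv2.resize(c['img'][140:225,325:400],None,fx=5,fy=5,interpolation=cv2.INTER_CUBIC)
b=cv2.resize(c['img'][140:225,150:225],None,fx=5,fy=5,interpolation=cv2.INTER_CUBIC)
cv2.imwrite('pics/crop1.png',np.hstack([a,b])[:,:,::-1])
```

```text
reader ((553.5220336914062, -250.8000946044922), (250.603271484375, 170.50303649902344), 2.3864362239837646)
window ((614.03955078125, -249.99021911621094), (75.5196304321289, 115.11833190917969), 2.251732587814331)
knob [ 0.49831683 -0.2531612   0.0919515 ] 102
dark [ 493.61293993 -246.73026865] 168 ((493.5256652832031, -247.7290802001953), (39.40095520019531, 34.185699462890625), 88.19821166992188)
handle [531.28996806 234.43439986] 111 ((531.0877685546875, 234.88311767578125), (8.989731788635254, 93.5529556274414), 18.036455154418945) [0.09155578 0.09494319 0.09879384]
jar [0.62914351 0.26395159 0.06      ] 0.05962349700679198
tall [0.43883733 0.0150194  0.135     ] 0.13428044931969685
beak [ 5.31335747e-01 -3.86475538e-04  1.20000000e-01] 0.0006682025916570655
small [ 0.67626751 -0.02360256  0.11      ] 0.1084689435173376
```

View pics/crop1.png

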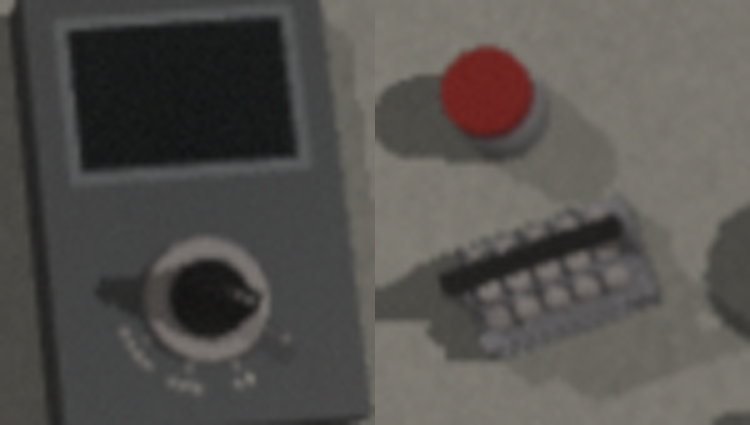

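Run:
```python
from h import *
for n,(u0,u1,v0,v1) in dict(top=(345,390,185,222),side=(300,345,225,275)).items():
    c=dict(np.load(n+'0.npz')); P=cloud(c)
    Q=P[v0:v1,u0:u1].reshape(-1,3)
    for z in(.08,.088):
        q=Q[Q[:,2]>z]*1000;r=cv2.minAreaRect(q[:,:2].astype(np.float32))
        d=q[:,:2]-np.median(q[:,:2],0);w,V=np.linalg.eigh(np.cov(d.T));print(n,z,len(q),q.mean(0),r,np.sqrt(w),np.degrees(np.arctan2(V[1,1],V[0,1])))
    if n=='side': b=cv2.resize(c['img'][225:285,295:345],None,fx=8,fy=8,interpolation=cv2.INTER_CUBIC)
    else: a=cv2.resize(c['img'][180:225,342:397],None,fx=10,fy=10,interpolation=cv2.INTER_CUBIC)[:480]
    # white line
c=dict(np.load('top0.npz'))
f=lambda x:np.clip(x.astype(float)*2,0,255).astype(np.uint8)
b=b[:450];a=a[:450,:400]
cv2.imwrite('pics/crop2.png',f(np.hstack([a,b[:, :400]]))[:,:,::-1])
```

```text
top 0.08 101 [ 498.30633812 -253.3055859    92.07417622] ((500.1053161621094, -253.75091552734375), (42.824188232421875, 14.832369804382324), 61.29842758178711) [ 4.23563375 12.06917285] 64.32112559785656
top 0.088 85 [ 498.91526271 -253.9242857    93.67528805] ((500.19293212890625, -253.7930145263672), (42.82622146606445, 14.647850036621094), 61.42115020751953) [ 3.98834272 12.22827775] 65.02680065935748
side 0.08 95 [ 495.3239532  -255.86700015   91.53166281] ((497.7599792480469, -254.60025024414062), (41.30107879638672, 15.219900131225586), 61.08078384399414) [ 4.31147252 12.68274625] 64.43902061924366
side 0.088 75 [ 496.21387072 -255.48781818   93.58418142] ((497.8160705566406, -254.63156127929688), (41.32577133178711, 15.129377365112305), 61.251590728759766) [ 4.18902296 12.07549463] 61.99450370212334
```

View pics/crop2.png

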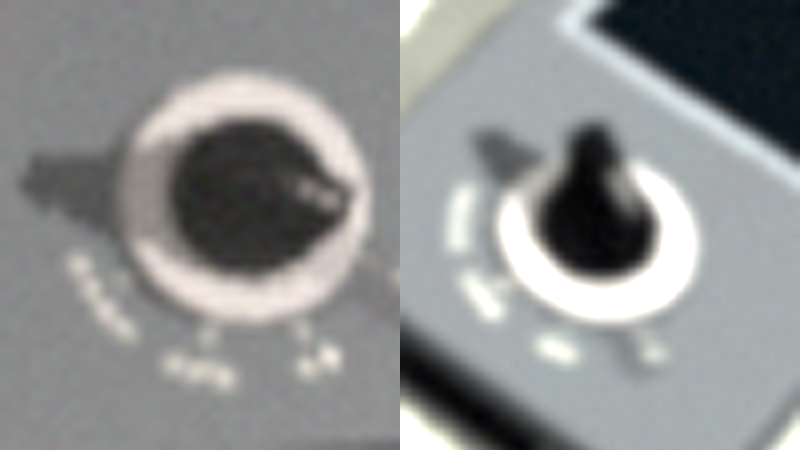

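Both views put the bar's axis at about 62° world, with the white line on the -x, -y end. So the selector starts at one dot (q≈0), and three dots is 80° clockwise. The reader's yaw is about +2.3°, the knob is at (0.4985, -0.2535) and the window at (0.6138, -0.249). First I move above the knob.

>>> {"op": "drive_tool", "data": {
  "plan": [-0.02,-0.015,0,0,0,0,0,-0.044,-0.032,0,0,0,0,0,-0.046,-0.034,0,0,0,0,0,-0.046,-0.034,0,0,0,0,0,-0.046,-0.034,0,0,0,0,0,-0.046,-0.034,0,0,0,0,0,-0.046,-0.034,0,0,0,0,0,-0.046,-0.032,0,0,0,0,0,-0.021,-0.047,0,0,0,0,0,-0.021,-0.047,0,0,0,0,0,-0.021,-0.047,0,0,0,0,0,-0.021,-0.047,0,0,0,0,0,-0.021,-0.047,0,0,0,0,0,-0.021,-0.047,0,0,0,0,0,-0.021,-0.047,0,0,0,0,0,-0.021,-0.047,0,0,0,0,0,-0.021,-0.047,0,0,0,0,0,-0.018,-0.042,0,0,0,0,0,0,0,0,0,0,0,0]
}}

```text
time: 2.48
eef_pos: [0.498, -0.2554, 0.4037]
tcp_rot: [-0.001, 0.133, 0.991, 0.0]
force: [0.4, 1.3, -0.4]
finger_gap: 0.0928
```

>>> {"op": "drive_tool", "data": {
  "plan": [0,0,0.005,0,0,10,0,0,0,0.01,0,0,10.3,0,0,0,0.01,0,0,10.3,0,0,0,0.01,0,0,10.3,0,0,0,0.01,0,0,10.3,0,0,0,0.01,0,0,10.3,0,0,0,0.01,0,0,10.3,0,0,0,0.01,0,0,10.3,0,0,0,0.01,0,0,10.3,0,0,0,0.01,0,0,10.2,0,0,0,0,0,0,0,0]
}}

```text
time: 3.85
eef_pos: [0.4979, -0.2515, 0.3086]
tcp_rot: [-0.001, 0.855, 0.518, -0.0]
force: [-0.3, 0.1, -0.5]
finger_gap: 0.0933
```

```bash
cat >> h.py <<'E'
from scipy.spatial.transform import Rotation as Ro
def rot():
    o=arm.observe(); return Ro.from_quat(np.roll(o['tcp_rot'],-1))
def rel(xyz,jaw):
    "tool-frame shift to TCP target xyz, and turn (deg) to point down with jaw angle"
    o=arm.observe();R=rot();a=np.radians(jaw)
    y=np.array([np.cos(a),np.sin(a),0]);z=np.array([0,0,-1.]);x=np.cross(y,z)
    T=Ro.from_matrix(np.stack([x,y,z],1))
    return R.inv().apply(np.array(xyz)-o['eef_pos'])*1000,np.degrees((R.inv()*T).as_rotvec())
E
python3 - <<'E'
from h import *
o=arm.observe();print(o['time'],o['eef_pos'],o['force'],np.degrees(o['joint_positions']).round(1))
print(rel([.4985,-.2535,.256],-27.7))
E
```

```text
3.85 [ 0.49794811 -0.25153221  0.30857506] [-0.30834981  0.08597741 -0.50510224] [-32.1   4.8  98.3   0.   77.   -4.5]
(array([-1.51253438,  1.53281232, 52.57068149]), array([-0.1436899 , -0.02667556,  0.09108353]))
```

>>> {"op": "drive_tool", "data": {
  "plan": [-0.0015,0.0015,0.01,0,0,0,0,0,0,0.015,0,0,0,0,0,0,0.015,0,0,0,0,0,0,0.012,0,0,0,0,0,0,0,0,0,0,0,0,0,0,0,0,0,0.5,0,0,0,0,0,0,0.8,0,0,0,0,0,0,1,0,0,0,0,0,0,1,0,0,0,0,0,0,1,0,0,0,0,0,0,1,0,0,0,0,0,0,1]
}}

```text
time: 5.35
eef_pos: [0.499, -0.2547, 0.2577]
tcp_rot: [0.0, 0.856, 0.517, -0.0]
force: [0.1, 0.4, 0.5]
finger_gap: 0.0274
```

Run:
```python
from h import *
o=arm.observe();print(o['time'],o['eef_pos'],o['force'],o['torque'],o['finger_gap'])
print(rel([.4985,-.2535,.256],-27.7))
```

```text
5.35 [ 0.498963   -0.25470078  0.25772783] [0.12255985 0.4444036  0.45166918] [-5.73397129e-02  1.33442647e-01  7.31326786e-05] 0.02739383277641841
(array([ 0.84771425, -0.96833485,  1.72782203]), array([-5.30615482e-05,  9.16922405e-04, -1.52341105e-02]))
```

Still closing, so I wait a little longer.

>>> {"op": "drive_tool", "data": {
  "plan": [0,0,0,0,0,0,1,0,0,0,0,0,0,1,0,0,0,0,0,0,1,0,0,0,0,0,0,1,0,0,0,0,0,0,1]
}}

```text
time: 5.98
eef_pos: [0.4993, -0.2549, 0.2578]
tcp_rot: [0.001, 0.856, 0.517, 0.0]
force: [4.4, -2.3, -4.9]
finger_gap: 0.0136
```

Run:
```python
from h import *
o=arm.observe();print(o['time'],o['eef_pos'],o['force'],o['torque'],o['finger_gap'])
```

```text
5.975 [ 0.49928963 -0.25489518  0.25779406] [ 4.41870874 -2.33188133 -4.93694809] [-0.47987564 -0.67376411  0.04077961] 0.01358785207741519
```

>>> {"op": "drive_tool", "data": {
  "plan": [0,0,0,0,0,5,1,0,0,0,0,0,7,1,0,0,0,0,0,7,1,0,0,0,0,0,7,1,0,0,0,0,0,7,1,0,0,0,0,0,7,1,0,0,0,0,0,0,1]
}}

```text
time: 6.85
eef_pos: [0.4991, -0.2546, 0.2578]
tcp_rot: [-0.0, 0.981, 0.194, 0.0]
force: [2.6, -0.7, -0.8]
finger_gap: 0.014
```

>>> {"op": "drive_tool", "data": {
  "plan": [0,0,0,0,0,7,1,0,0,0,0,0,7,1,0,0,0,0,0,7,1,0,0,0,0,0,7,1,0,0,0,0,0,7,1,0,0,0,0,0,5,1,0,0,0,0,0,0,1,0,0,0,0,0,0,1]
}}

```text
time: 7.85
eef_pos: [0.499, -0.2541, 0.2578]
tcp_rot: [-0.001, 0.988, -0.152, -0.0]
force: [1.6, 6.3, 2.9]
finger_gap: 0.0141
```

Run:
```python
from h import *
o=arm.observe();print(o['time'],o['eef_pos'],o['force'],o['torque'],o['finger_gap'])
print(rel([.4985,-.2535,.256],-107.7))
```

```text
7.85 [ 0.49904835 -0.25414226  0.2577754 ] [1.61236476 6.26033859 2.92192914] [ 1.10082005 -0.21094251  0.00559175] 0.014076360629269886
(array([-0.71514357, -0.44585869,  1.77622994]), array([-0.06569785,  0.02574566,  0.22059873]))
```

>>> {"op": "drive_tool", "data": {
  "plan": [0,0,0,0,0,0,0.5,0,0,0,0,0,0,0,0,0,0,0,0,0,0,0,0,0,0,0,0,0,0,0,0,0,0,0,0,0,0,0,0,0,0,0,0,0,0,0,0,0,0,0,-0.02,0,0,0,0,0,0,-0.04,0,0,0,0,0,0,-0.05,0,0,0,0,0,0,-0.04,0,0,0,0,0,0,0,0,0,0,0]
}}

```text
$.plan: bad value
```

Run:
```python
from h import *
c=snap('side');b=cv2.resize(c['img'][150:300,190:390],None,fx=4,fy=4,interpolation=cv2.INTER_CUBIC)
cv2.imwrite('pics/s1.png',np.clip(b*1.5,0,255).astype(np.uint8)[:,:,::-1])
P=cloud(c)[225:275,300:345].reshape(-1,3);q=P[(P[:,2]>.088)&(P[:,2]<.1)]*1000
print(len(q),cv2.minAreaRect(q[:,:2].astype(np.float32)))
o=arm.observe();print(o['time'],o['eef_pos'],o['finger_gap'],np.degrees(o['joint_positions']).round(1))
# handle yaw from side
c=dict(np.load('side0.npz'));P=cloud(c);g=c['img'].astype(int).sum(2)
m=np.zeros(g.shape,bool);m[140:185,190:240]=1;m&=(g<110)&(P[:,:,2]>.075)&(P[:,:,2]<.1)
q=P[m]*1000;print('handle side',q.mean(0),cv2.minAreaRect(q[:,:2].astype(np.float32)))
o=rel([.531,.235,.4],-72+180);print(o)
```

```text
73 ((487.694580078125, -253.73703002929688), (46.44423294067383, 23.126888275146484), 85.72582244873047)
7.9 [ 0.49903649 -0.25418173  0.2577771 ] 0.013794670366074412 [-3.230e+01  8.200e+00  1.003e+02  1.000e-01  7.150e+01  7.520e+01]
handle side [531.94376958 228.56114268  95.09804398] ((531.342529296875, 232.1734161376953), (9.970489501953125, 90.3175277709961), 17.643461227416992)
(array([-116.56393548, -476.34289596, -141.62654107]), array([7.47398327e-03, 9.30212335e-02, 1.44514182e+02]))
```

View pics/s1.png

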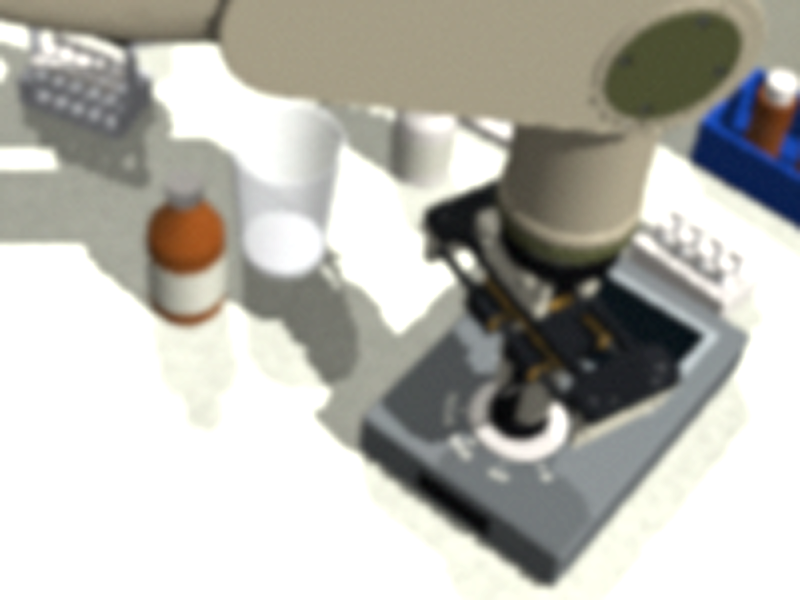

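>>> {"op": "drive_tool", "data": {
  "plan": [0,0,0,0,0,0,0.5,0,0,0,0,0,0,0,0,0,0,0,0,0,0,0,0,0,0,0,0,0,0,0,0,0,0,0,0,0,0,0,0,0,0,0,0,0,-0.02,0,0,0,0,0,0,-0.04,0,0,0,0,0,0,-0.05,0,0,0,0,0,0,-0.03,0,0,0,0,0,0,0,0,0,0,0]
}}

```text
time: 9.28
eef_pos: [0.4997, -0.2551, 0.4029]
tcp_rot: [0.002, 0.988, -0.154, 0.004]
force: [0.7, 0.9, -0.3]
finger_gap: 0.0927
```

>>> {"op": "drive_tool", "data": {
  "plan": [-0.006,-0.024,0,0,0,0,0,-0.012,-0.047,0,0,0,0,0,-0.012,-0.047,0,0,0,0,0,-0.012,-0.047,0,0,0,0,0,-0.012,-0.047,0,0,0,0,0,-0.012,-0.047,0,0,0,0,0,-0.012,-0.047,0,0,0,0,0,-0.012,-0.047,0,0,0,0,0,-0.012,-0.047,0,0,0,0,0,-0.012,-0.047,0,0,0,0,0,-0.006,-0.027,0,0,0,0,0]
}}

```text
time: 10.65
eef_pos: [0.5282, 0.2355, 0.3966]
tcp_rot: [0.0, 0.988, -0.153, -0.001]
force: [0.1, 0.2, 0.5]
finger_gap: 0.0931
```

>>> {"op": "drive_tool", "data": {
  "plan": [0,0,0,0,0,-9.7,0,0,0,0,0,0,-9.7,0,0,0,0,0,0,-9.7,0,0,0,0,0,0,-9.7,0,0,0,0,0,0,-9.7,0,0,0,0,0,0,-9.7,0,0,0,0,0,0,-9.7,0,0,0,0,0,0,-9.7,0,0,0,0,0,0,-9.7,0,0,0,0,0,0,-9.7,0,0,0,0,0,0,-9.7,0,0,0,0,0,0,-9.7,0,0,0,0,0,0,-9.7,0,0,0,0,0,0,0,0]
}}

```text
time: 12.4
eef_pos: [0.5286, 0.2332, 0.3968]
tcp_rot: [-0.0, 0.585, 0.811, -0.001]
force: [-0.9, 0.1, -0.3]
finger_gap: 0.093
```

Run:
```python
from h import *
o=arm.observe();print(o['time'],o['eef_pos'],o['finger_gap'],np.degrees(o['joint_positions']).round(1))
print(rel([.5312,.2335,.257],18))
c=snap('top');np.savez('top1.npz',**c)
P=cloud(c);Q=P[185:222,345:390].reshape(-1,3);q=Q[(Q[:,2]>.085)&(Q[:,2]<.1)]*1000
print('knob',len(q),cv2.minAreaRect(q[:,:2].astype(np.float32)))
c2=snap('side')
a=cv2.resize(c['img'][140:235,320:400],None,fx=5,fy=5,interpolation=cv2.INTER_CUBIC)
b=cv2.resize(c2['img'][205:300,275:355],None,fx=5,fy=5,interpolation=cv2.INTER_CUBIC)
cv2.imwrite('pics/k2.png',np.clip(np.hstack([a,b])*1.8,0,255).astype(np.uint8)[:,:,::-1])
```

```text
12.4 [0.52855813 0.2332413  0.39680264] 0.09296290928226461 [18.7  4.3 89.5 -0.  86.3  0.4]
(array([ -0.5808847 ,   2.82074717, 139.79817341]), array([-0.09488628,  0.00201638,  0.32725417]))
knob 88 ((498.2861022949219, -253.51193237304688), (15.414177894592285, 40.369869232177734), 70.8970718383789)
```

View pics/k2.png

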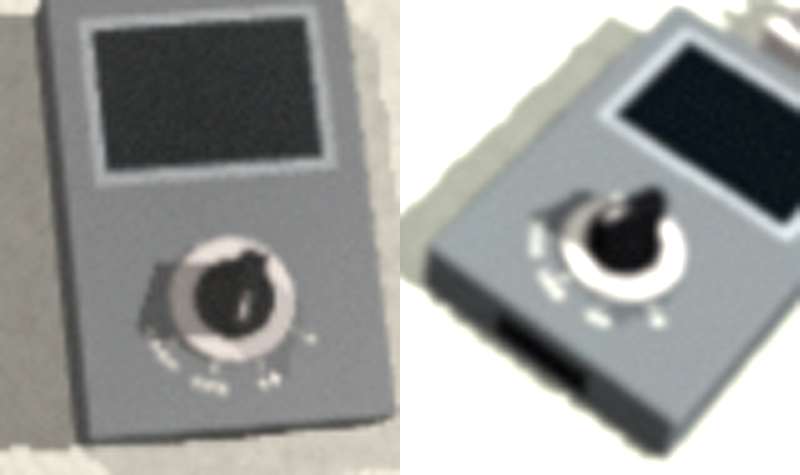

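The selector now reads about 81° from its start, and the white line is on the -x, +y end, so it is at three dots. Next I descend to the rack's handle and grip it.

>>> {"op": "drive_tool", "data": {
  "plan": [-0.0005,0.0028,0.01,0,0,0.3,0,0,0,0.02,0,0,0,0,0,0,0.025,0,0,0,0,0,0,0.025,0,0,0,0,0,0,0.025,0,0,0,0,0,0,0.02,0,0,0,0,0,0,0.014,0,0,0,0,0,0,0,0,0,0,0]
}}

```text
time: 13.5
eef_pos: [0.5312, 0.2335, 0.2572]
tcp_rot: [-0.001, 0.587, 0.809, -0.001]
force: [-0.0, 0.9, 0.2]
finger_gap: 0.0929
```

Run:
```python
from h import *
o=arm.observe();print(o['time'],o['eef_pos'],o['force'])
print(rel([.5312,.2335,.257],18))
c=snap('side');a=cv2.resize(c['img'][100:220,150:300],None,fx=5,fy=5,interpolation=cv2.INTER_CUBIC)
cv2.imwrite('pics/g1.png',a[:,:,::-1])
```

```text
13.5 [0.53117942 0.23354751 0.25721647] [-0.02044765  0.92005958  0.17221515]
(array([-0.05154366,  0.00535774,  0.21645842]), array([-0.14046758,  0.00067737,  0.07201957]))
```

View pics/g1.png

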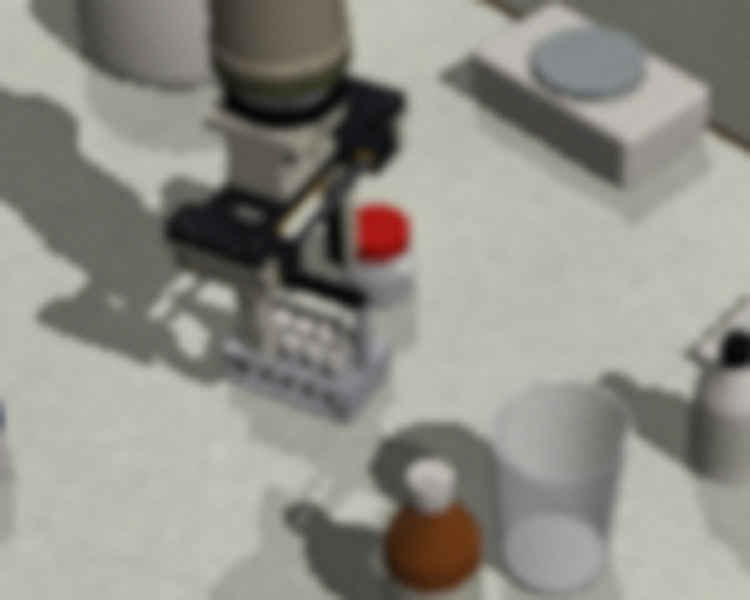

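The open fingers straddle the handle bar, near (280,290), with one on each side and clear of the jar. Closing now.

>>> {"op": "drive_tool", "data": {
  "plan": [0,0,0,0,0,0,0.5,0,0,0,0,0,0,0.8,0,0,0,0,0,0,1,0,0,0,0,0,0,1,0,0,0,0,0,0,1,0,0,0,0,0,0,1,0,0,0,0,0,0,1,0,0,0,0,0,0,1,0,0,0,0,0,0,1,0,0,0,0,0,0,1,0,0,0,0,0,0,1,0,0,0,0,0,0,1,0,0,0,0,0,0,1]
}}

```text
time: 15.18
eef_pos: [0.5316, 0.2337, 0.2586]
tcp_rot: [-0.0, 0.587, 0.809, -0.0]
force: [0.1, 0.2, -1.9]
finger_gap: 0.0115
```

>>> {"op": "drive_tool", "data": {
  "plan": [0,0,-0.005,0,0,0,1,0,0,-0.01,0,0,0,1,0,0,-0.015,0,0,0,1,0,0,0,0,0,0,1]
}}

```text
time: 15.68
eef_pos: [0.5326, 0.234, 0.2914]
tcp_rot: [0.001, 0.587, 0.809, 0.002]
force: [0.9, 0.3, -1.8]
finger_gap: 0.0119
```

Run:
```python
from h import *
o=arm.observe();print(o['time'],o['eef_pos'],o['force'],o['torque'],o['finger_gap'])
print(rel([.5312,.2335,.457],18))
```

```text
15.675 [0.5325823  0.23404883 0.29138819] [ 0.90328169  0.31973582 -1.83339979] [-0.01375812  0.02467685 -0.01911731] 0.011902598044516413
(array([-8.64325500e-02, -7.87987875e-01, -1.65616587e+02]), array([ 0.24092076, -0.00231878,  0.08458862]))
```

>>> {"op": "drive_tool", "data": {
  "plan": [0,0,-0.015,0,0,0,1,0,0,-0.03,0,0,0,1,0,0,-0.03,0,0,0,1,0,0,-0.03,0,0,0,1,0,0,-0.03,0,0,0,1,0,0,-0.02,0,0,0,1,0,0,-0.01,0,0,0,1,0,0,0,0,0,0,1]
}}

```text
time: 16.68
eef_pos: [0.5318, 0.2338, 0.454]
tcp_rot: [0.0, 0.587, 0.809, 0.0]
force: [0.5, -0.4, -2.5]
finger_gap: 0.0117
```

>>> {"op": "drive_tool", "data": {
  "plan": [-0.01,-0.001,0,0,0,0,1,-0.02,-0.003,0,0,0,0,1,-0.03,-0.004,0,0,0,0,1,-0.035,-0.005,0,0,0,0,1,-0.035,-0.005,0,0,0,0,1,-0.035,-0.005,0,0,0,0,1,-0.035,-0.005,0,0,0,0,1,-0.035,-0.005,0,0,0,0,1,-0.035,-0.005,0,0,0,0,1,-0.035,-0.005,0,0,0,0,1,-0.035,-0.005,0,0,0,0,1,-0.035,-0.005,0,0,0,0,1,-0.035,-0.005,0,0,0,0,1,-0.03,-0.005,0,0,0,0,1,-0.025,-0.004,0,0,0,0,1,-0.02,-0.003,0,0,0,0,1,-0.01,-0.001,0,0,0,0,1,0,0,0,0,0,0,1]
}}

```text
time: 18.92
eef_pos: [0.6178, -0.2594, 0.4534]
tcp_rot: [-0.0, 0.587, 0.809, -0.0]
force: [-0.3, 0.1, -1.4]
finger_gap: 0.0119
```

>>> {"op": "drive_tool", "data": {
  "plan": [0,0,0,0,0,3,1,0,0,0,0,0,4,1,0,0,0,0,0,4,1,0,0,0,0,0,3,1,0,0,0,0,0,1.7,1,0,0,0,0,0,0,1,0,0,0,0,0,0,1]
}}

```text
time: 19.8
eef_pos: [0.6179, -0.2586, 0.4538]
tcp_rot: [0.0, 0.692, 0.722, 0.0]
force: [-0.1, 0.7, -2.4]
finger_gap: 0.0116
```

Run:
```python
from h import *
o=arm.observe();print(o['time'],o['eef_pos'],o['force'],o['torque'],o['finger_gap'],np.degrees(o['joint_positions']).round(1))
print(rel([.6138,-.249,.367],2.3))
c=snap('side');np.savez('side2.npz',**c);a=cv2.resize(c['img'][60:280,250:500],None,fx=2.7,fy=2.7,interpolation=cv2.INTER_CUBIC)
cv2.imwrite('pics/c1.png',np.clip(a*1.4,0,255).astype(np.uint8)[:,:,::-1])
```

```text
19.8 [ 0.61790874 -0.25855816  0.45379478] [-0.14747454  0.65677032 -2.41624886] [-0.05733248  0.07204029 -0.04611766] 0.011565722879940468 [-27.1  17.6  68.6   0.   93.8 -29.5]
(array([ 9.72185679, -3.70230519, 86.79489193]), array([ 0.00405766, -0.00218028,  0.15140272]))
```

View pics/c1.png

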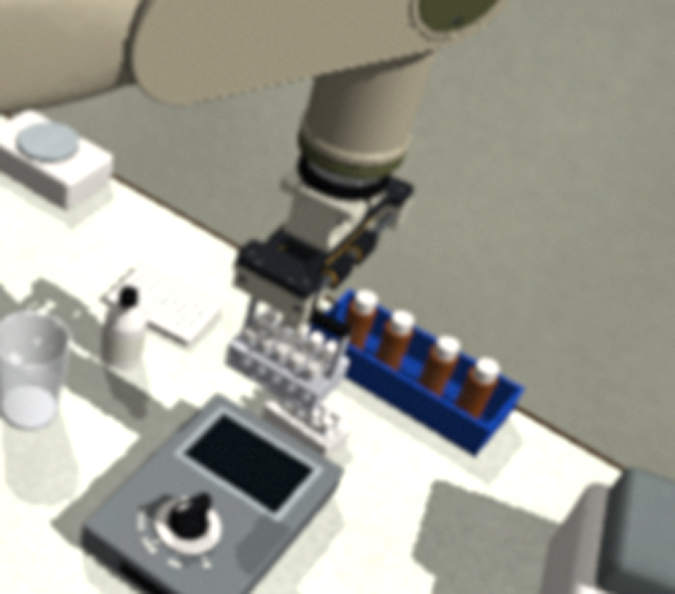

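>>> {"op": "drive_tool", "data": {
  "plan": [0.005,-0.002,0.01,0,0,0.15,1,0.005,-0.002,0.02,0,0,0,1,0,0,0.025,0,0,0,1,0,0,0.02,0,0,0,1,0,0,0.01,0,0,0,1,0,0,0,0,0,0,1,0,0,0,0,0,0,1]
}}

```text
time: 20.72
eef_pos: [0.6137, -0.2492, 0.3699]
tcp_rot: [0.001, 0.693, 0.721, 0.0]
force: [0.1, 0.5, -0.7]
finger_gap: 0.0117
```

Run:
```python
from h import *
o=arm.observe();t=o['eef_pos'];print(o['time'],t,o['force'])
print(rel([.6138,-.249,.3185],2.3))
f=[]
for n in('side','top'):
    c=snap(n);np.savez(n+'3.npz',**c);P=cloud(c);s=3
    # rack points: near tcp xy, between z .09 and .165
    d=P-t
    m=(abs(d[...,0])<.06)&(abs(d[...,1])<.075)&(P[...,2]>.09)&(P[...,2]<.17)
    q=P[m]*1000
    print(n,len(q),'z',np.percentile(q[:,2],[1,5,50,95]))
    for lo,hi in((95,145),(100,130)):
        w=q[(q[:,2]>lo)&(q[:,2]<hi)]
        if len(w)>10: print(lo,hi,len(w),cv2.minAreaRect(w[:,:2].astype(np.float32)),w[:,:2].min(0),w[:,:2].max(0))
    ys,xs=np.nonzero(m);r=c['img'][ys.min()-20:ys.max()+40,xs.min()-30:xs.max()+30]
    f.append(cv2.resize(r,(390,500),interpolation=cv2.INTER_CUBIC));print(ys.min(),ys.max(),xs.min(),xs.max())
cv2.imwrite('pics/d1.png',np.clip(np.hstack(f)*1.4,0,255).astype(np.uint8)[:,:,::-1])
```

```text
20.725 [ 0.61374624 -0.24917932  0.36990666] [ 0.14931287  0.4779147  -0.6887193 ]
(array([ 2.18207877e-01, -1.45764735e-02,  5.14065385e+01]), array([ 0.08388743,  0.04588432, -0.06619264]))
side 900 z [112.95906068 115.98675406 145.06162424 163.57827395]
95 145 447 ((613.75439453125, -248.32296752929688), (62.78908157348633, 101.5033950805664), 2.3252875804901123) [ 580.50275284 -299.45418126] [ 647.13209075 -197.44898236]
100 130 240 ((613.7208862304688, -248.59332275390625), (62.75152587890625, 99.58696746826172), 2.398648262023926) [ 581.41131326 -299.45418126] [ 647.13209075 -199.96720271]
195 232 325 367
top 182 z [113.3120562  118.78655947 144.02805366 163.27905192]
95 145 106 ((610.4660034179688, -245.20008850097656), (105.56353759765625, 47.33293151855469), 78.19036102294922) [ 585.38658426 -297.4384564 ] [ 642.28978824 -197.4215221 ]
100 130 28 ((601.0288696289062, -219.34634399414062), (82.62638092041016, 33.54336929321289), 51.549278259277344) [ 588.473225   -262.12982901] [ 639.85367985 -197.4215221 ]
139 161 346 387
```

View pics/d1.png

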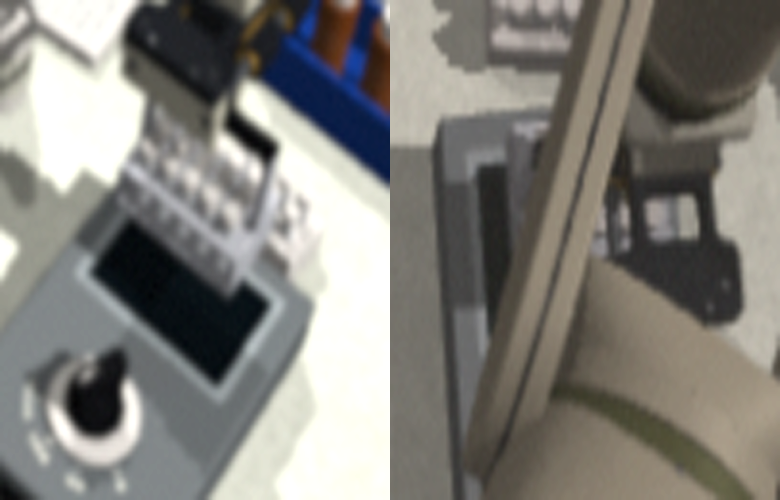

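The rack is upright and centred at (613.7, -248.4), yaw 2.35°, against the window at about (613.7, -249), yaw 2.3°. Its underside is about 111 mm up, so I lower it slowly.

>>> {"op": "drive_tool", "data": {
  "plan": [0,0,0.005,0,0,0,1,0,0,0.008,0,0,0,1,0,0,0.01,0,0,0,1,0,0,0.01,0,0,0,1,0,0,0.008,0,0,0,1,0,0,0.005,0,0,0,1,0,0,0.003,0,0,0,1,0,0,0,0,0,0,1,0,0,0,0,0,0,1]
}}

```text
time: 21.95
eef_pos: [0.6136, -0.2491, 0.3202]
tcp_rot: [0.0, 0.693, 0.721, 0.0]
force: [0.2, -0.1, -1.1]
finger_gap: 0.0115
```

Run:
```python
from h import *
Zs=[]
for i in range(3):
    o=arm.observe();t=o['eef_pos'];Zs.append(t);c=snap('side')
print(o['time'],np.mean(Zs,0),o['force'],o['finger_gap'])
print(rel([.6138,-.249,.3185],2.3))
P=cloud(c);d=P-t
m=(abs(d[...,0])<.06)&(abs(d[...,1])<.075)&(P[...,2]>.056)&(P[...,2]<.12)
q=P[m]*1000;print(np.percentile(q[:,2],[1,5,50]));w=q[q[:,2]<93]
print(len(w),cv2.minAreaRect(w[:,:2].astype(np.float32)))
k=(P[...,0]>.44)&(P[...,0]<.55)&(P[...,1]>-.33)&(P[...,1]<-.18)&(abs(P[...,2]-.05)<.006)
print('reader top z',np.median(P[k][:,2]))
K=P[225:275,300:345].reshape(-1,3);K=K[(K[:,2]>.085)&(K[:,2]<.1)&(K[:,0]<.54)]*1000
print('knob',len(K),cv2.minAreaRect(K[:,:2].astype(np.float32)))
a=cv2.resize(c['img'][130:290,230:390],None,fx=3.7,fy=3.7,interpolation=cv2.INTER_CUBIC)
cv2.imwrite('pics/e1.png',np.clip(a*1.4,0,255).astype(np.uint8)[:,:,::-1])
```

```text
22.05 [ 0.61358962 -0.24908304  0.32020581] [-0.04839601 -0.14699159 -1.99094196] 0.01154279990176673
(array([0.04398774, 0.24360494, 1.63706684]), array([ 0.0302642 ,  0.01565657, -0.06548636]))
[63.26432315 66.15035815 95.24612195]
313 ((610.241943359375, -247.70042419433594), (61.598541259765625, 103.87308502197266), 5.351199626922607)
reader top z 0.050569596584759305
knob 85 ((496.7583923339844, -254.9910430908203), (14.754426956176758, 41.53471755981445), 69.42422485351562)
```

View pics/e1.png

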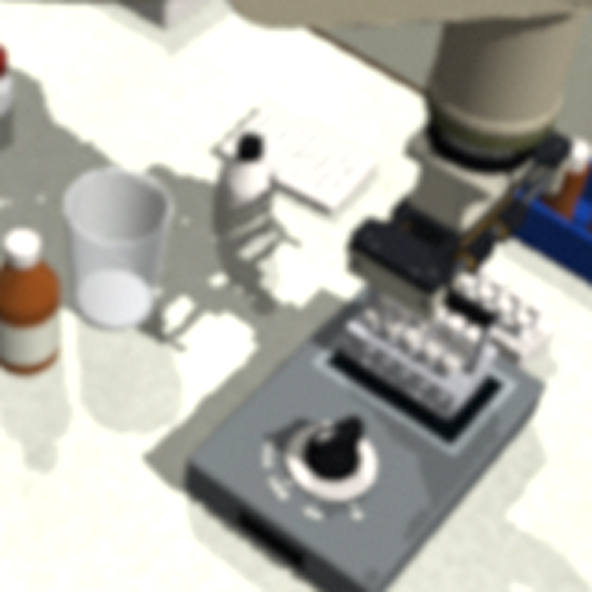

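>>> {"op": "drive_tool", "data": {
  "plan": [0,0,0.0015,0,0,0,1,0,0,0,0,0,0,1,0,0,0,0,0,0,1,0,0,0,0,0,0,1,0,0,0,0,0,0,1]
}}

```text
time: 22.72
eef_pos: [0.6135, -0.249, 0.3183]
tcp_rot: [0.0, 0.693, 0.721, 0.0]
force: [1.3, 0.1, -1.9]
finger_gap: 0.0118
```

Run:
```python
from h import *
o=arm.observe();print(o['time'],o['eef_pos'],o['force'],o['finger_gap'],abs(o['joint_velocities']).max())
print(arm.job_done())
```

```text
22.725 [ 0.61348049 -0.24899764  0.31826364] [ 1.30361085  0.14342431 -1.88223064] 0.011753139000499076 0.0018547285579458522
the job is handed in; nothing more can be done
None
```

I turned the selector from one dot to three dots and let go of it. I then carried the rack upright over the clutter and handed the job in at 22.7 s with the rack still gripped, motionless, above the reader's glass.

- **Selector:** two camera readings after release put it 81–83° from its start (three dots is 80°), with the white line on the three-dot side.
- **Rack position:** at the check 50 mm higher up, the rack sat within about 1 mm and 0.1° of the window's centre and direction. The final check's rectangle fit came out 3–4 mm and 3° off. I think tube tops got into that fit; the gripper pose had not changed, so I relied on the pose and did not correct for it.
- **Height:** the underside is about 10 mm above the glass by the gripper's height. The depth image, taken before the last 1.5 mm of lowering, suggested 12–13 mm.
- **Forces:** after the grasp, my checks showed only the rack's weight on the wrist (about 2 N) and no sign of the rack touching the reader.
- **Other things on the bench:** those I could see in the last picture looked unmoved, but I did not measure them again. The jar, right beside the rack, was barely in view at the left edge.
- **Refused move:** one move call was refused because of a miscounted row; nothing moved, and I resent it.

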